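# Unpin and open the reagent chest

## Robot

A 7-joint arm with a two-finger parallel gripper is mounted at the origin on the work surface. World frame = base frame: x ahead of the robot, y to its left, z up, the work surface at z = 0. Lengths are in m, angles in rad, forces in N, time in s.
With the tool pointing down it reaches from about 0.35 to 0.9 m from the base axis. Payload 8.1 kg.
Tool frame: the origin (TCP) lies at the very end of the fingers, on their centre line; the grasp point (between the pads) lies 19 mm behind it; y points along the fingers, z is the direction in which the jaws open and shut, and the axes are right-handed (so a half turn about y gives the same grasp; the last joint's range is limited). The gripper opens to 92 mm and grips with 3 to 60 N. Pads are 19 mm wide; open, the fingers measure 130 mm over their backs; the gripper's body (75 mm by 190 mm) begins 47 mm behind the grasp point.
Start: joints at [1.221, 0.434, 0.025, 1.573, -0.012, 1.134, -0.075], TCP at [0.153, -0.606, 0.227] pointing down, gripper open.
Joint ranges: [-2.62, 2.62], [-0.44, 2.09], [-1.27, 1.32], [0.08, 2.57], [-1.32, 4.46], [0.12, 2], [-2.74, 2.74]. Speed limits (rad/s): [2.22, 2.22, 3.01, 3.01, 3.14, 3.14, 3.14].

## Interface

Orientations are given as a unit quaternion [x, y, z, w].
In Python, from bench import ctrl gives the robot as it stands. The module is installed in compiled form; this text tells all that it offers.
- The arm moves only by the tool move_arm, never from a script. Its argument "motion" is a list of rows, each a list of 5 numbers: the shift along the tool's x, y, z in mm, then the turn about the tool's y in degrees, then the closure, from -1 (fully open) to 1 (shut). A call has 1 to 20 rows; each row is the pose to reach, as a shift and turn from the pose commanded when the call began, along the tool's axes at that moment; what a row does not reach only later rows make up. A row lasts 1/8 s, in which the tool goes at most 62.5 mm and 10.7 degrees, less where a joint would pass 70% of its speed; a pose out of reach is approached as far as the arm can. A call with a gripper value outside its range is refused whole. The fingers move at their own pace and stop on an object; "squeeze" is the grip in N (left out, the last holds). Time passes only in rows, so rows that repeat a pose let the fingers close. It gives the time, the measured TCP pose, the force and the opening at its end, in the units of the state.
- ctrl.observe(): the state, without advancing time (a new reading comes with each control period).
- ctrl.camera(name): name is "scene" or "top" or "wrist"; returns a dict with "pixels" (384x512x3 uint8, blue, green, red), "fx", "fy", "cx", "cy" (pixels), "rvec" (rotation vector, rad) and "tvec" (3), from world to camera coordinates, as OpenCV has them. Camera axes: x right, y down, z forward; pixel columns grow to the right and rows downward; lengths in m; the calibration is good to about 2 mm. A picture is of the moment at which its call begins. There is no depth.
- ctrl.close_job(): hands the job in, once; it reports no verdict.
The state is a dict: "time_s": time; "joint_pos": joint angles; "dq": joint speeds; "effort": joint torques, N m; "tool_pos": TCP position; "eef_rot": TCP orientation; "contact_force": force on the tool from outside, world axes, zero at the start; "wrist_torque": the same for the moment, N m; "opening": opening from 0.0 (shut) to 1.0 (fully open).
Only numpy, scipy, OpenCV 4.12 (cv2) and the standard library are available. Lean on these libraries where they do the work, as an engineer would, in place of code of your own. Each camera call takes 0.05 s, during which the arm holds its last target.

## Task

Pull the retaining pin out of the staple on the wooden reagent chest and lay it in the shallow white tray. Then lift the lid straight up off the chest and set it down gently, flat and square in the middle of the black rubber mat.

Things in the scene. Friction and masses are not known exactly. Their poses are not given: they have to be found in the camera images.
- pin_grip (a point): Pin, 90 g, flat on the lid. Point: centre of its black grip block, 45 (x) x 26 (y) x 28 mm (z), 14 mm above the lid's top. A steel shank, 10 mm thick, runs 55 mm from the block's +x end, axis 9 mm below the point, through an upright steel staple (opening 29 mm wide, 26 high) 54 mm from the point. Pulls out freely along its -x: 30 mm frees it, 45-65 is ample. The plain all-steel rod is not it.
- lid_grip (a point): Wooden lid, 180 (x) x 260 (y) x 10 mm, 0.45 kg, loose on the 110 mm high fixed chest. Point: middle of its handle, a 12 mm steel bar along x, 100 mm long, 45 mm above the lid's top, at the balance point. Two 10 mm battens beneath: laid on a flat surface the point is 65 mm above it. A slot at its -y end clears the staple by 6 mm; staple stands 34 mm above the lid; raised 50 mm it is free.
- tray_mid (a point): Shallow white tray fixed to the bench, 180 mm (x) by 130 mm (y) outside, walls 4 mm thick and 14 mm high. This point is the centre of its inner floor, 4 mm above the bench.
- mat_mid (a point): Black rubber mat fixed to the bench, 220 mm (x) by 280 mm (y), 3 mm thick. This point is the centre of its top face.
Things that resemble listed ones, but are neither listed nor needed, are in the scene too. Of the things shaped like the part that bears pin_grip, the black one is meant. Of the things shaped like the part that bears tray_mid, the white one is meant.

How it is judged:
By the outcome, as a careful person would: the job done as asked, in the order asked, and still so for the second after the job is handed in, with the robot touching nothing.
It also fails if it takes over 59 s, if anything falls off the work surface, if the arm or the gripper's body presses on something with over 40 N, if the wrist force passes 120 N, or if a joint passes its speed limit or range.

## Working session

There is one attempt and no reset: what is moved stays moved. The work goes in short steps, Python scripts to look and compute and a tool call to move; the robot and the scene stay as the last step left them, time stands still between calls to the robot, and variables do not carry over. Pictures are saved under pics/ and viewed, and the job is handed in when it is done.

Besides the shell and the picture viewer there is one more tool, called after "Emit:" as name(argument=value, ...) on one line, values as JSON. move_arm: Moves the arm, as the interface text tells. Its arguments: {"type":"object","properties":{"motion":{"type":"array","items":{"type":"array","items":{"type":"number"}}},"squeeze":{"type":"number"}},"required":["motion"]}

```bash
mkdir -p pics; python3 - <<'E'
from bench import ctrl
import cv2,pickle
s=ctrl.observe()
for k,v in s.items(): print(k,v)
for n in("scene","top","wrist"):
    c=ctrl.camera(n); cv2.imwrite(f"pics/{n}0.png",c["pixels"]); pickle.dump(c,open(f"{n}0.pkl","wb"))
    print(n,c["fx"],c["fy"],c["cx"],c["cy"],c["rvec"],c["tvec"])
E
```

```text
time_s 0.0
joint_pos [ 1.22138641  0.43522697  0.02498349  1.57409026 -0.01156615  1.13398059
 -0.0751195 ]
dq [-6.10638146e-04 -7.52180646e-05  9.68136106e-04 -5.73159378e-04
 -8.71238658e-05 -2.21825527e-04 -2.10173036e-03]
effort [-9.40286809e-04 -6.67860103e+01  9.84364562e-01 -3.14469230e+01
 -6.06269413e-02  4.26395237e-02  9.55067731e-05]
tool_pos [ 0.15250039 -0.60559216  0.22594527]
eef_rot [-0.0871391   0.70226935 -0.70119641  0.08687995]
contact_force [-0.18580334 -0.21392212  0.37595596]
wrist_torque [-0.00942515  0.00698316  0.03345199]
opening 0.9990991771289914
scene 358.7706759960712 358.7706759960712 255.8600001125332 191.1250991655616 [ 2.45495952  0.60347165 -0.20317624] [-0.34071708 -0.1261563   1.29416821]
top 483.6586228742658 483.6586228742658 257.4027097590056 190.4264875026281 [ 2.1649271  -2.10142807  0.20936977] [-0.05888947  0.41300645  1.20664606]
wrist 291.7932781762747 291.7932781762747 254.69315005976958 191.1954964986666 [-2.31847379  1.80846834  0.22317745] [-0.62576684 -0.02830752  0.38955201]
```

View pics/scene0.png

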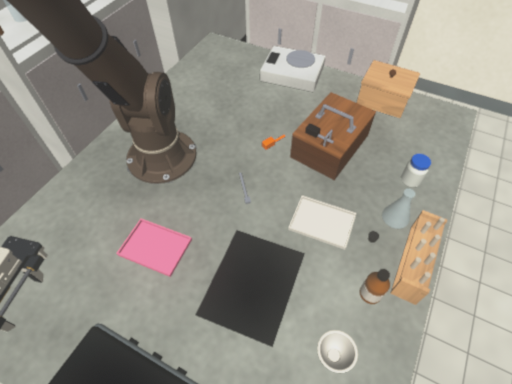

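View pics/top0.png

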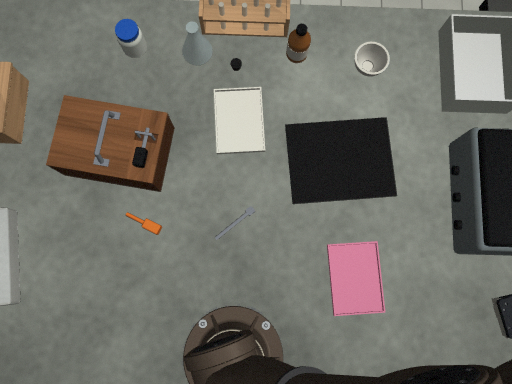

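View pics/wrist0.png

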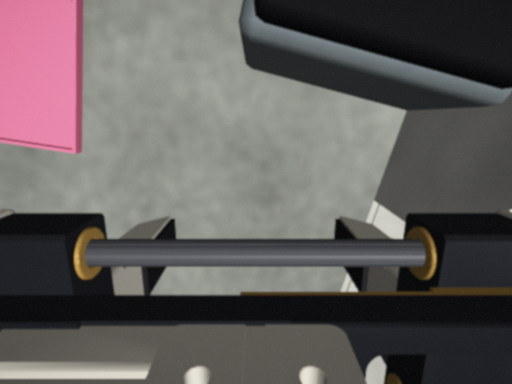

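Top view: the black pin grip on the chest lid is at (140,157). Possible mistakes for it are the orange block-and-shank at (145,223), the plain steel rod at (235,223) and the black stopper at (236,64). The white tray is at (239,120), with the pink tray at (356,278) and grey bin at (480,65) as lookalikes. The mat is at (341,160) and the lid handle at about (104,138). I choose the black, white and mat ones, and check them in close crops.

```bash
python3 - <<'E'
import cv2,pickle
c=pickle.load(open("top0.pkl","rb"));im=c["pixels"]
cv2.imwrite("pics/crop_top.png",cv2.resize(im[85:200,40:185],None,fx=5,fy=5,interpolation=cv2.INTER_CUBIC))
c=pickle.load(open("scene0.pkl","rb"));im=c["pixels"]
cv2.imwrite("pics/crop_scene.png",cv2.resize(im[85:180,280:390],None,fx=6,fy=6,interpolation=cv2.INTER_CUBIC))
E
```

```text
(no output)
```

View pics/crop_top.png

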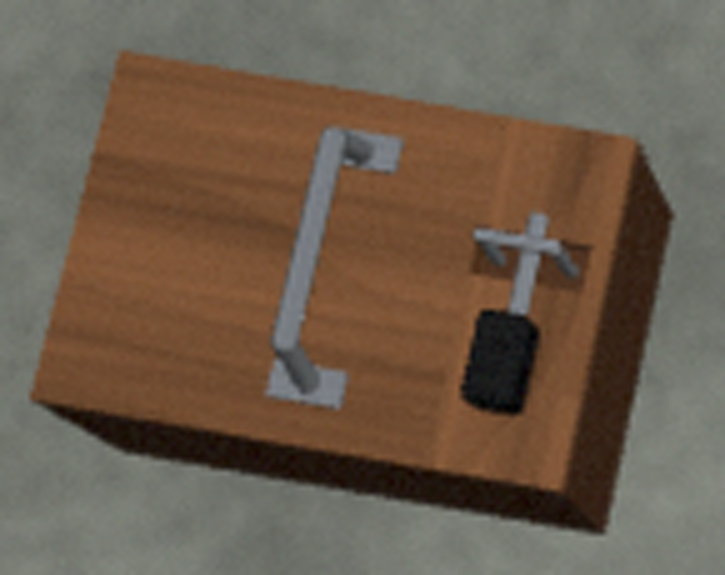

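View pics/crop_scene.png

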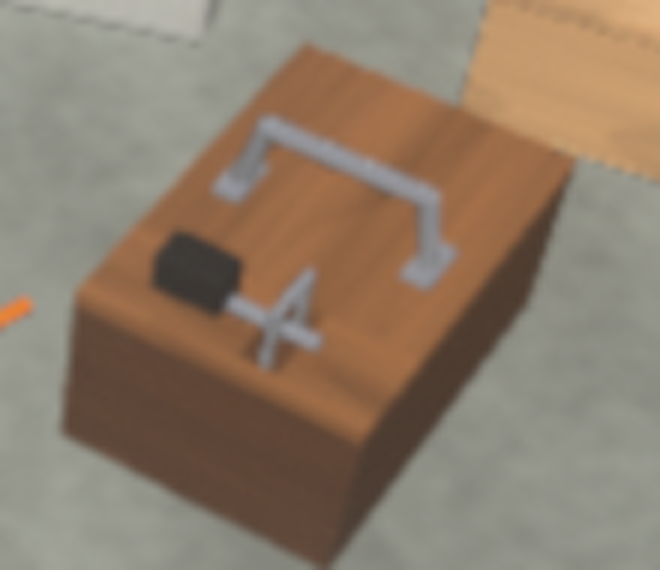

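```bash
cat > h.py <<'E'
import cv2,numpy as np,pickle
from scipy.optimize import least_squares
def proj(c,P):
    K=np.array([[c["fx"],0,c["cx"]],[0,c["fy"],c["cy"]],[0,0,1]])
    return cv2.projectPoints(np.atleast_2d(np.array(P,float)),np.array(c["rvec"],float),np.array(c["tvec"],float),K,None)[0][:,0]
def plane(c,uv,z):
    R=cv2.Rodrigues(np.array(c["rvec"],float))[0];t=np.array(c["tvec"],float).ravel()
    uv=np.atleast_2d(uv);d=np.c_[(uv[:,0]-c["cx"])/c["fx"],(uv[:,1]-c["cy"])/c["fy"],np.ones(len(uv))]@R
    o=-R.T@t; s=(z-o[2])/d[:,2]; return o+d*s[:,None]
def tri(cs,uvs):
    f=lambda X:np.concatenate([(proj(c,X)[0]-u) for c,u in zip(cs,uvs)])
    r=least_squares(f,[0.5,0,0.1]);return r.x,r.fun
def uncrop(uv,s,ox,oy): return (np.array(uv,float)+.5)/s-.5+np.array([ox,oy])
def rect(p,hx,hy,z): # p=x,y,yaw
    c,s=np.cos(p[2]),np.sin(p[2]);R=np.array([[c,-s],[s,c]])
    q=np.array([[hx,hy],[hx,-hy],[-hx,-hy],[-hx,hy]])@R.T+np.array(p[:2])
    return np.c_[q,np.full(4,z)]
E
cat > m1.py <<'E'
from h import *
T=pickle.load(open("top0.pkl","rb"));S=pickle.load(open("scene0.pkl","rb"))
lt=uncrop([[122,52],[635,140],[565,490],[33,400]],5,40,85)
ls=uncrop([[575,160],[365,440],[80,293],[305,45]],6,280,85)
print(plane(T,lt,.12));print(plane(S,ls,.12))
def f(p): 
    P=rect(p[:3],.09,.13,p[3]); return np.concatenate([(proj(T,P)-lt).ravel(),(proj(S,P)-ls).ravel()])
r=least_squares(f,[.55,.25,0,.12]);print("lid",r.x,np.degrees(r.x[2]),r.fun.round(1))
def f2(p): return f(np.r_[p,.12])
r=least_squares(f2,[.55,.25,0]);print("lid z fixed",r.x,np.degrees(r.x[2]),r.fun.round(1))
# handle ends, crop px
for a,b in(((333,130),(270,122)),((284,345),(437,192))): pass
ht=uncrop([[333,133],[287,345]],5,40,85);hs=uncrop([[435,195],[268,124]],6,280,85)
for i in range(2): print("handle",*tri([T,S],[ht[i],hs[i]]))
print(plane(T,ht,.165).round(4),plane(S,hs,.165).round(4))
# grip block top-face centre
gt=uncrop([505,355],5,40,85);gs=uncrop([200,262],6,280,85)
print("grip",tri([T,S],[gt,gs]),plane(T,gt,.14),plane(S,gs,.14))
# tray / mat in top
E
python3 m1.py
python3 - <<'E'
from h import *
T=pickle.load(open("top0.pkl","rb"));S=pickle.load(open("scene0.pkl","rb"))
a=cv2.resize(T["pixels"][75:210,205:405],None,fx=4,fy=4,interpolation=cv2.INTER_CUBIC);cv2.imwrite("pics/tm_top.png",a)
a=cv2.resize(S["pixels"][190:345,190:365],None,fx=4,fy=4,interpolation=cv2.INTER_CUBIC)[:600];cv2.imwrite("pics/tm_scene.png",a)
E
```

```text
[[0.62426313 0.43915914 0.12      ]
 [0.58745419 0.18367758 0.12      ]
 [0.41073844 0.20626591 0.12      ]
 [0.44673685 0.46408634 0.12      ]]
[[0.62554518 0.43948543 0.12      ]
 [0.59123157 0.17935647 0.12      ]
 [0.41481429 0.20880992 0.12      ]
 [0.44962618 0.46452111 0.12      ]]
lid [ 0.51880417  0.32470862 -0.13834889  0.11694684] -7.926807539397592 [-0.2 -0.2  0.3 -0.6 -0.6 -0.2 -0.2 -0.1 -0.   0.4 -0.1 -0.4 -1.   0.4
 -0.5  0.3]
lid z fixed [ 0.51838007  0.32336437 -0.13819182] -7.917807904979352 [-0.2 -0.5  0.7 -0.8 -0.3 -0.3 -0.2 -0.2 -0.  -0.1 -0.2 -0.8 -1.2  0.
 -0.6 -0.2]
handle [0.57003398 0.31703951 0.16848447] [-0.19040698 -0.35433126 -0.52035925  0.17694285]
handle [0.46753175 0.33058869 0.16642093] [-0.31737183 -0.54791719 -0.86501014  0.27782699]
[[0.5704 0.3176 0.165 ]
 [0.4666 0.3302 0.165 ]] [[0.5707 0.3226 0.165 ]
 [0.4692 0.3349 0.165 ]]
grip (array([0.47062885, 0.23400112, 0.14608303]), array([-0.19730928, -0.32248212, -0.49503228,  0.152054  ])) [[0.47138193 0.23492431 0.14      ]] [[0.47005951 0.24153349 0.14      ]]
```

View pics/tm_top.png

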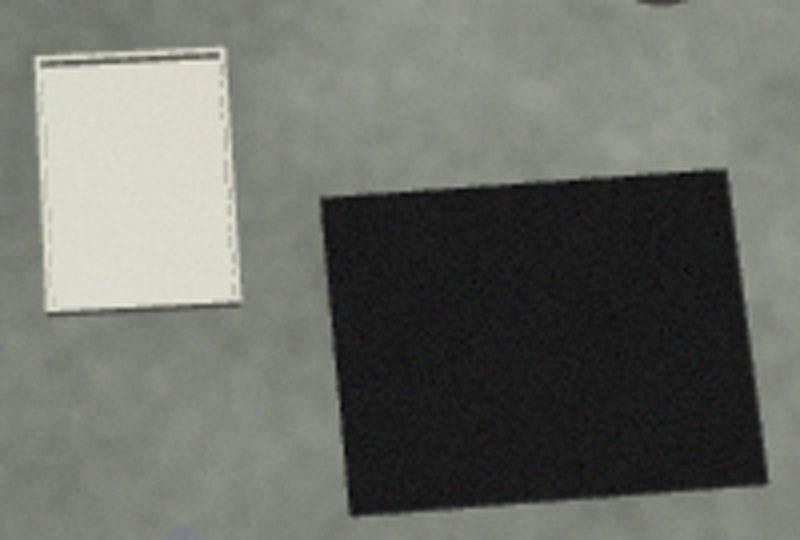

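View pics/tm_scene.png

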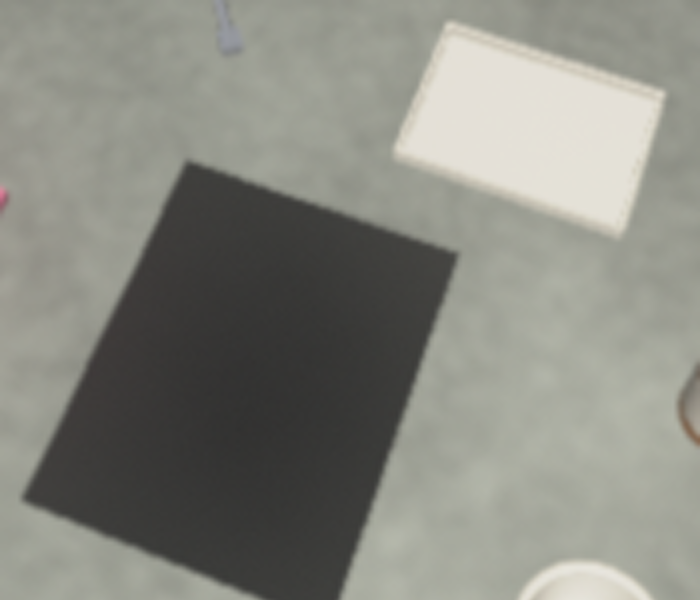

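```bash
cat > m2.py <<'E'
from h import *
T=pickle.load(open("top0.pkl","rb"));S=pickle.load(open("scene0.pkl","rb"))
def fit(hx,hy,z,tp,sp,si,p0):
    f=lambda p:np.concatenate([(proj(T,rect(p,hx,hy,z))-tp).ravel(),(proj(S,rect(p,hx,hy,z)[si])-sp).ravel()])
    r=least_squares(f,p0);return r.x.round(4),np.degrees(r.x[2]).round(2),r.fun.round(1)
tt=uncrop([[36,57],[225,47],[241,303],[46,313]],4,205,75)
# rect order: ++, +-, --, -+ ; top: +y is left
ts=uncrop([[664,94],[622,236],[395,155],[450,24]],4,190,190)
print("tray",fit(.09,.065,.014,tt,ts,[0,1,2,3],[.6,-.03,0]))
mt=uncrop([[321,198],[727,170],[768,484],[352,516]],4,205,75)
ms=uncrop([[458,255],[22,498],[187,161]],4,190,190)
print("mat",fit(.11,.14,.003,mt,ms,[0,2,3],[.5,-.25,0]))
# grip & shank yaw
g=plane(T,uncrop([[505,312],[495,412]],5,40,85),.138);d=g[0]-g[1];print("grip yaw",np.degrees(np.arctan2(d[1],d[0])),np.linalg.norm(d))
g=plane(T,uncrop([[537,215],[518,312]],5,40,85),.125);d=g[0]-g[1];print("shank yaw",np.degrees(np.arctan2(d[1],d[0])),g)
E
python3 m2.py
```

```text
tray (array([0.614 , 0.0075, 0.0859]), np.float64(4.92), array([ 0.1, -0.6,  0.5, -0.4,  0.5, -0.7,  0.4, -0.6, -0.1, -0. , -0. ,
       -1.2, -0.6, -1.3, -0.9, -0.4]))
mat (array([ 0.5133, -0.2672,  0.1066]), np.float64(6.11), array([-0.1, -0.5,  0.3, -0.6,  0.4, -0.1, -0.4, -0.2,  0. , -0.5, -0.8,
        0.1, -0.3, -0.7]))
grip yaw -1.427379209400107 0.04914013730070447
shank yaw -6.7148469947850655 [[0.54583742 0.22797254 0.125     ]
 [0.49673791 0.23375331 0.125     ]]
```

```bash
cat > st.py <<'E'
from h import *
from bench import ctrl
from scipy.spatial.transform import Rotation as Ro
def goto(P,yaw,pr=True):
    """shift in tool axes mm and turn deg so that tool z axis is along world dir (yaw+90 or -90) deg, from measured pose"""
    s=ctrl.observe();R=Ro.from_quat(s["eef_rot"]).as_matrix();d=R.T@(np.array(P)-s["tool_pos"])*1000
    # horizontal heading of tool x; y points down so positive turn about y = negative world yaw
    h=np.degrees(np.arctan2(R[1,2],R[0,2])); out=[]
    for tgt in(yaw+90,yaw-90):
        dw=(tgt-h+180)%360-180; out.append(-dw*np.sign(-R[2,1]))
    return d.round(1),np.round(out,1)
def st():
    s=ctrl.observe();R=Ro.from_quat(s["eef_rot"]).as_matrix()
    print("t",s["time_s"],"pos",np.round(s["tool_pos"],4),"x",R[:,0].round(3),"y",R[:,1].round(3),"z",R[:,2].round(3),"q",np.round(s["joint_pos"],2),"F",np.round(s["contact_force"],1),"open",round(s["opening"],3))
E
python3 -c "
from st import *
st();print(goto([.4735,.236,.22],-7))"
```

```text
t 0.15 pos [ 0.1526 -0.6057  0.2262] x [-0.97  -0.244  0.   ] y [-0.     0.001 -1.   ] z [ 0.244 -0.97  -0.001] q [ 1.22  0.44  0.02  1.57 -0.01  1.13 -0.08] F [-0.1  0.1  0.6] open 0.998
(array([-516.8,    6.9, -737.8]), array([-158.9,   21.1]))
```

Emit:
move_arm(motion=[[-363,-54,-224,5,-0.3],[-363,-54,-224,10,-0.3],[-363,-54,-224,21,-0.3],[-363,-54,-224,21,-0.3],[-363,-54,-224,21,-0.3],[-363,-54,-224,21,-0.3],[-363,-54,-224,21,-0.3],[-517,-54,-738,21,-0.3],[-517,-54,-738,21,-0.3],[-517,-54,-738,21,-0.3],[-517,-54,-738,21,-0.3],[-517,-54,-738,21,-0.3],[-517,-54,-738,21,-0.3],[-517,-54,-738,21,-0.3],[-517,-54,-738,21,-0.3],[-517,-54,-738,21,-0.3],[-517,-54,-738,21,-0.3],[-517,-54,-738,21,-0.3]], squeeze=30)

```text
time_s: 2.4
tool_pos: [0.4738, 0.2348, 0.2804]
eef_rot: [-0.042, -0.705, 0.706, 0.043]
contact_force: [0.3, -0.6, -0.7]
opening: 0.648
```

```bash
python3 - <<'E'
from st import *
st()
c=ctrl.camera("wrist");pickle.dump(c,open("w1.pkl","wb"));cv2.imwrite("pics/w1.png",c["pixels"])
c=ctrl.camera("scene");pickle.dump(c,open("s1.pkl","wb"));cv2.imwrite("pics/s1.png",c["pixels"])
E
```

```text
t 2.4 pos [0.4738 0.2348 0.2804] x [-0.993  0.12   0.   ] y [-0.001 -0.001 -1.   ] z [-0.12  -0.993  0.001] q [-0.21  0.28 -0.44  1.7   0.13  1.2  -2.38] F [ 0.3 -0.6 -0.7] open 0.648
```

View pics/w1.png

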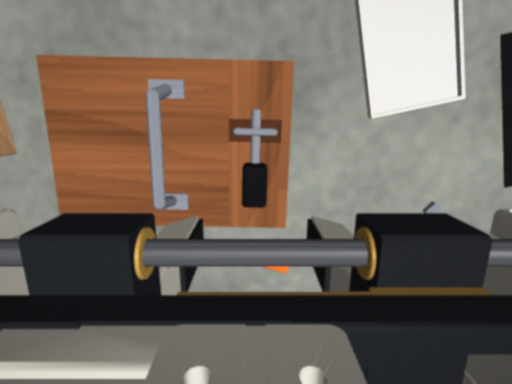

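View pics/s1.png

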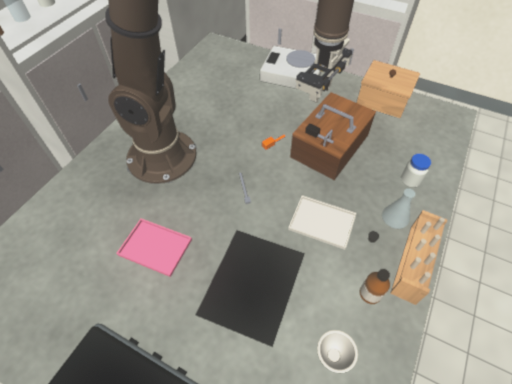

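```bash
python3 - <<'E'
from h import *
c=pickle.load(open("w1.pkl","rb"))
cv2.imwrite("pics/w1c.png",cv2.resize(c["pixels"][70:220,130:300],None,fx=4,fy=4,interpolation=cv2.INTER_CUBIC))
E
```

```text
(no output)
```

View pics/w1c.png

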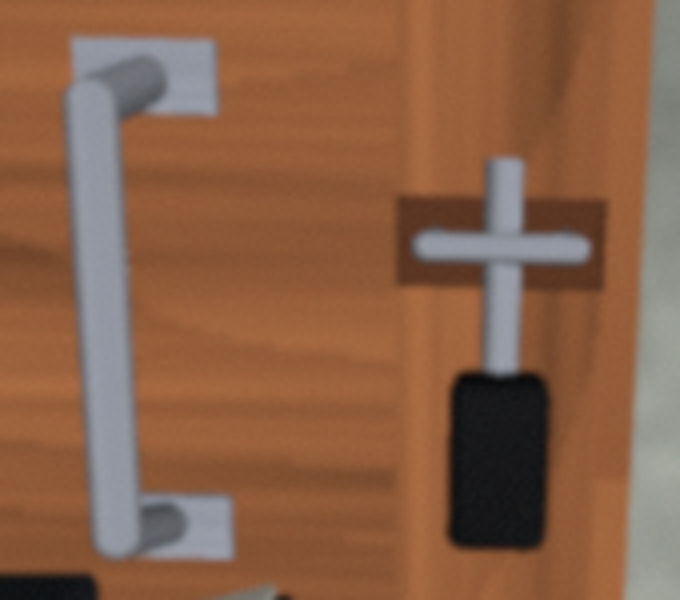

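```bash
python3 - <<'E'
from h import *
c=pickle.load(open("w1.pkl","rb"));T=pickle.load(open("top0.pkl","rb"))
R=cv2.Rodrigues(np.array(c["rvec"]))[0];print("cam",-R.T@np.array(c["tvec"]).ravel(), R[2])
def pr(n,uv,z,cc=None):
    P=plane(c,uncrop(uv,4,130,70),z);d=P[0]-P[-1];print(n,P.round(4).tolist(),"len",np.linalg.norm(d[:2]).round(4),"yaw",np.degrees(np.arctan2(d[1],d[0])).round(2),"mid",P.mean(0).round(4))
pr("block len top",[[498,376],[496,548]],.147)
pr("block left",[[455,376],[451,545]],.147);pr("block right",[[546,376],[544,545]],.147)
pr("block len base",[[498,376],[496,548]],.12)
pr("shank",[[506,158],[500,375]],.125)
pr("handle",[[93,82],[118,556]],.165)
pr("staplew",[[414,245],[590,249]],.152)
E
```

```text
cam [0.54015995 0.22629278 0.43880456] [-0.24103424  0.02785739 -0.97011673]
block len top [[0.4961, 0.2318, 0.147], [0.4513, 0.2378, 0.147]] len 0.0452 yaw -7.64 mid [0.4737 0.2348 0.147 ]
block left [[0.4974, 0.2425, 0.147], [0.4535, 0.2493, 0.147]] len 0.0444 yaw -8.83 mid [0.4755 0.2459 0.147 ]
block right [[0.4947, 0.2198, 0.147], [0.4506, 0.2253, 0.147]] len 0.0444 yaw -7.08 mid [0.4726 0.2225 0.147 ]
block len base [[0.4921, 0.2323, 0.12], [0.4431, 0.2389, 0.12]] len 0.0494 yaw -7.64 mid [0.4676 0.2356 0.12  ]
shank [[0.549, 0.2232, 0.125], [0.493, 0.2316, 0.125]] len 0.0566 yaw -8.52 mid [0.521  0.2274 0.125 ]
handle [[0.5751, 0.3129, 0.165], [0.466, 0.3294, 0.165]] len 0.1104 yaw -8.61 mid [0.5206 0.3211 0.165 ]
staplew [[0.5309, 0.2479, 0.152], [0.5248, 0.2059, 0.152]] len 0.0424 yaw 81.77 mid [0.5278 0.2269 0.152 ]
```

Emit:
move_arm(motion=[[0,50,0,1,-0.3],[0,100,0,1,-0.3],[0,135,0,1,-0.3],[0,145,0,1,-0.3],[0,152,0,1,-0.3],[0,156,0,1,-0.3],[0,156,0,1,-0.3],[0,156,0,1,-0.1],[0,156,0,1,0.2],[0,156,0,1,0.5],[0,156,0,1,1],[0,156,0,1,1]], squeeze=30)

```text
time_s: 4.0
tool_pos: [0.4738, 0.2358, 0.1248]
eef_rot: [-0.049, -0.705, 0.705, 0.049]
contact_force: [-0.0, 0.2, 1.8]
opening: 0.279
```

```bash
python3 - <<'E'
from st import *
st()
c=ctrl.camera("wrist");cv2.imwrite("pics/w2.png",c["pixels"])
E
```

```text
t 4.0 pos [0.4738 0.2358 0.1248] x [-0.991  0.137  0.   ] y [-0. -0. -1.] z [-0.137 -0.991  0.   ] q [-0.25  0.43 -0.41  1.9   0.22  0.85 -2.49] F [-0.   0.2  1.8] open 0.279
```

View pics/w2.png

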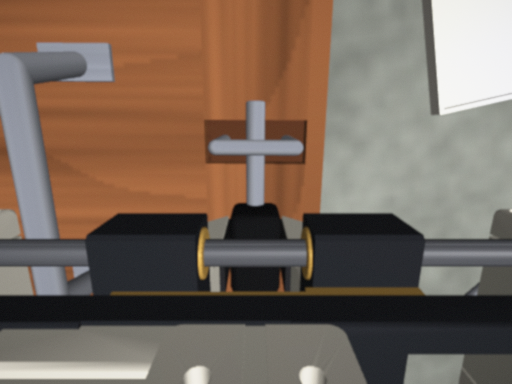

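Emit:
move_arm(motion=[[0,-2,0,0,1],[5,-2,0,0,1],[12,-3,0,0,1],[22,-3,0,0,1],[32,-3,0,0,1],[42,-3,0,0,1],[52,-3,0,0,1],[60,-3,0,0,1],[60,-10,0,0,1],[60,-30,0,0,1],[60,-60,0,0,1],[60,-90,0,0,1],[60,-120,0,0,1],[60,-120,0,0,1]])

```text
time_s: 5.8
tool_pos: [0.4158, 0.2449, 0.2473]
eef_rot: [0.05, 0.706, -0.704, -0.047]
contact_force: [0.1, 0.7, -0.7]
opening: 0.284
```

```bash
python3 - <<'E'
from st import *
st()
c=ctrl.camera("wrist");cv2.imwrite("pics/w3.png",c["pixels"])
c=ctrl.camera("scene");cv2.imwrite("pics/s3.png",cv2.resize(c["pixels"][30:190,250:400],None,fx=3,fy=3))
a=np.radians(4.9);off=np.array([np.cos(a),np.sin(a)])*-.0275
P=np.array([.614,.0075])+off;print("target",P,goto([P[0],P[1],.1],4.9))
E
```

```text
t 5.8 pos [0.4158 0.2449 0.2473] x [-0.991  0.137 -0.004] y [ 0.004  0.002 -1.   ] z [-0.137 -0.991 -0.003] q [-0.25  0.22 -0.47  1.85  0.11  1.09 -2.47] F [ 0.1  0.7 -0.7] open 0.284
target [0.5866005  0.00515103] (array([-203.1,  144.8,  212.8]), array([167.2, -12.8]))
```

View pics/w3.png

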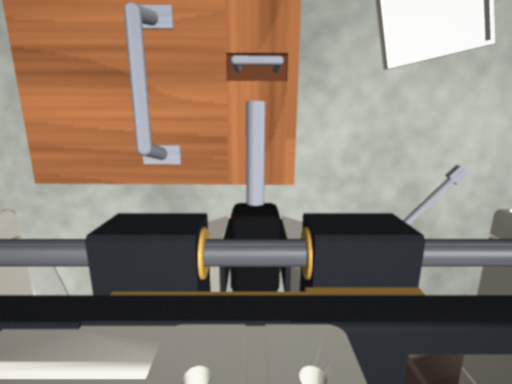

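View pics/s3.png

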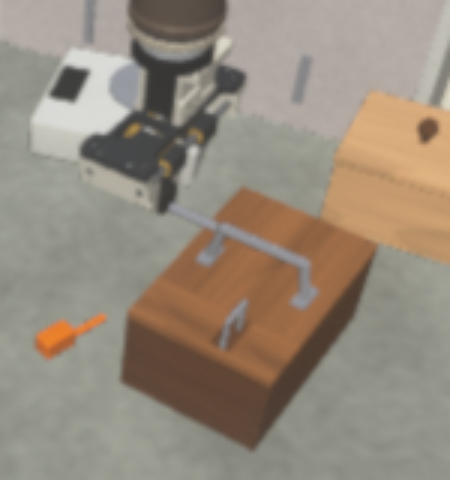

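Emit:
move_arm(motion=[[-50,0,53,-4,1],[-90,0,95,-8,1],[-130,0,137,-12.8,1],[-170,0,179,-12.8,1],[-203,0,213,-12.8,1],[-203,40,213,-12.8,1],[-203,90,213,-12.8,1],[-203,130,213,-12.8,1],[-203,165,213,-12.8,1],[-203,185,213,-12.8,1],[-203,187,213,-12.8,1],[-203,187,213,-12.8,1]])

```text
time_s: 7.4
tool_pos: [0.5863, 0.0053, 0.0578]
eef_rot: [-0.031, 0.706, -0.706, 0.03]
contact_force: [0.3, -0.1, -0.7]
opening: 0.279
```

```bash
python3 - <<'E'
from st import *
st()
c=ctrl.camera("wrist");cv2.imwrite("pics/w4.png",c["pixels"])
c=ctrl.camera("top");cv2.imwrite("pics/t4.png",cv2.resize(c["pixels"][50:200,170:320],None,fx=4,fy=4))
E
```

```text
t 7.4 pos [0.5863 0.0053 0.0578] x [-0.996 -0.086  0.   ] y [-0.  0. -1.] z [ 0.086 -0.996 -0.   ] q [ 0.11  0.58 -0.3   1.82  0.23  0.77 -1.8 ] F [ 0.3 -0.1 -0.7] open 0.279
```

View pics/w4.png

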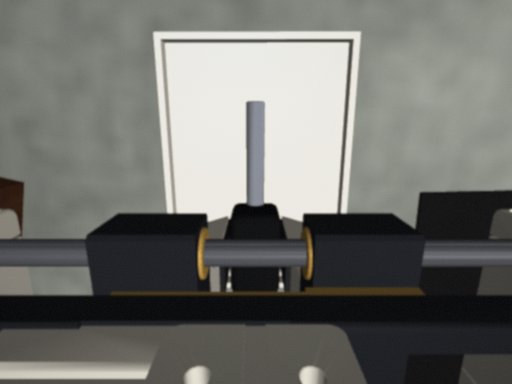

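View pics/t4.png

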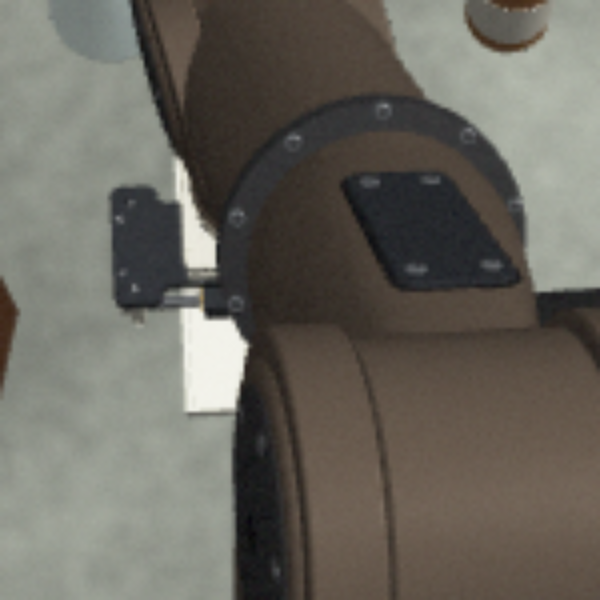

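Emit:
move_arm(motion=[[0,15,0,0,1],[0,28,0,0,1],[0,37,0,0,1],[0,42,0,0,1],[0,45,0,0,1],[0,46.5,0,0,1],[0,47.5,0,0,1],[0,47.5,0,0,1]])

```text
time_s: 8.5
tool_pos: [0.5864, 0.0052, 0.0103]
eef_rot: [0.03, -0.706, 0.706, -0.03]
contact_force: [-0.1, -0.7, -0.6]
opening: 0.282
```

Emit:
move_arm(motion=[[0,0.7,0,0,1],[0,1.3,0,0,1],[0,1.3,0,0,1]])

```text
time_s: 8.88
tool_pos: [0.5863, 0.0053, 0.0089]
eef_rot: [0.03, -0.706, 0.706, -0.03]
contact_force: [0.1, -0.3, -1.1]
opening: 0.282
```

Emit:
move_arm(motion=[[0,0.7,0,0,1],[0,1.2,0,0,1],[0,1.2,0,0,1]])

```text
time_s: 9.25
tool_pos: [0.5863, 0.0053, 0.0088]
eef_rot: [0.03, -0.706, 0.707, -0.031]
contact_force: [-5.4, -0.7, 12.4]
opening: 0.284
```

Emit:
move_arm(motion=[[0,0.2,0,0,0.3],[0,0.2,0,0,0.05],[0,0,0,0,0.05],[0,-10,0,0,0.05],[0,-40,0,0,0.05],[0,-90,0,0,0.05],[0,-150,0,0,0.05],[0,-200,0,0,-0.3],[0,-230,0,0,-0.3],[0,-240,0,0,-0.3],[0,-240,0,0,-0.3]])

```text
time_s: 10.62
tool_pos: [0.5862, 0.0052, 0.2477]
eef_rot: [0.03, -0.706, 0.706, -0.031]
contact_force: [0.4, 0.4, -0.2]
opening: 0.652
```

```bash
python3 - <<'E'
from st import *
st()
c=ctrl.camera("wrist");cv2.imwrite("pics/w5.png",c["pixels"])
c=ctrl.camera("scene");cv2.imwrite("pics/s5.png",cv2.resize(c["pixels"][80:260,250:400],None,fx=3,fy=3))
for P in([.5203,.3213,.27],): print(goto(P,-8.1))
E
```

```text
t 10.625 pos [0.5862 0.0052 0.2477] x [-0.996 -0.086 -0.   ] y [ 0. -0. -1.] z [ 0.086 -0.996  0.   ] q [ 0.15  0.38 -0.34  1.62  0.14  1.16 -1.71] F [ 0.4  0.4 -0.2] open 0.652
(array([  37.8,  -23.7, -320.6]), array([-167.,   13.]))
```

View pics/w5.png

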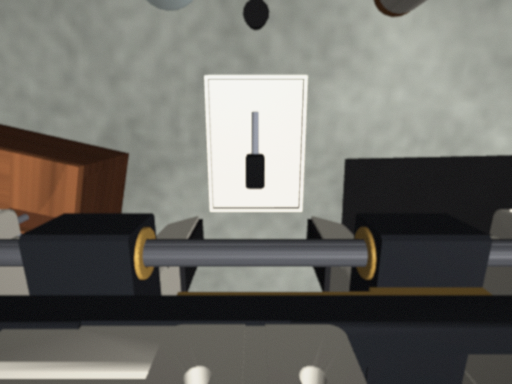

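View pics/s5.png

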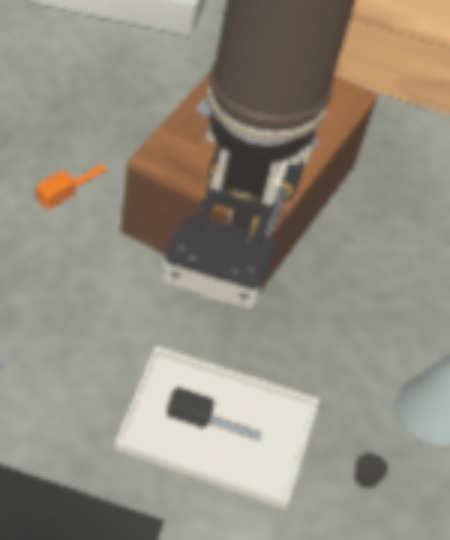

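Emit:
move_arm(motion=[[30,-23,-55,3,-0.3],[60,-23,-110,6,-0.3],[78,-23,-165,10,-0.3],[78,-23,-220,13,-0.3],[78,-23,-270,13,-0.3],[78,-23,-320,13,-0.3],[78,-23,-320,13,-0.3],[78,-23,-320,13,-0.3]])

```text
time_s: 11.72
tool_pos: [0.4807, 0.3166, 0.2692]
eef_rot: [-0.049, -0.705, 0.706, 0.05]
contact_force: [0.3, 0.8, 0.5]
opening: 0.656
```

```bash
python3 - <<'E'
from st import *
st()
c=ctrl.camera("wrist");pickle.dump(c,open("w6.pkl","wb"));cv2.imwrite("pics/w6.png",cv2.resize(c["pixels"][0:250,150:400],None,fx=2.4,fy=2.4,interpolation=cv2.INTER_CUBIC))
E
```

```text
t 11.725 pos [0.4807 0.3166 0.2692] x [-0.99   0.14   0.002] y [-0.002 -0.002 -1.   ] z [-0.14  -0.99   0.002] q [-0.35  0.36 -0.44  1.6   0.16  1.21 -2.54] F [0.3 0.8 0.5] open 0.656
```

View pics/w6.png

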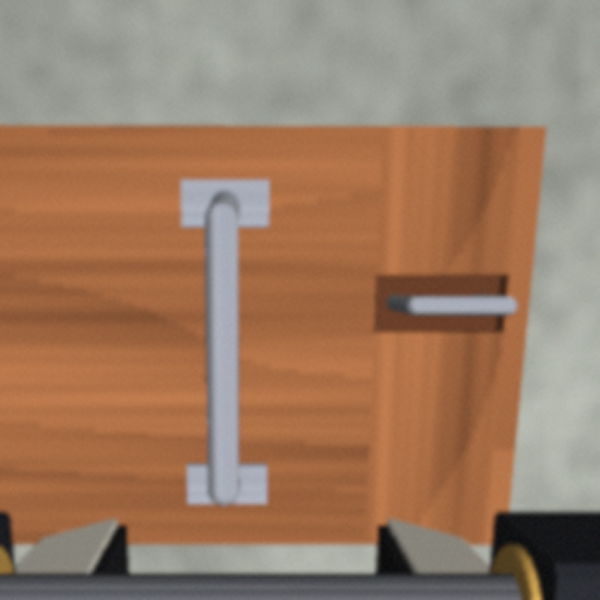

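```bash
python3 - <<'E'
from st import *
c=pickle.load(open("w6.pkl","rb"))
P=plane(c,uncrop([[222,202],[224,502]],2.4,150,0),.168);d=P[0]-P[1];print(P.round(4),P.mean(0).round(4),np.linalg.norm(d),np.degrees(np.arctan2(d[1],d[0])))
L=plane(c,uncrop([[545,127],[494,543]],2.4,150,0),.12);d=L[0]-L[1];print("lid -y edge",L.round(4),np.linalg.norm(d),np.degrees(np.arctan2(d[1],d[0])))
# lid centre from -y edge middle
a=np.radians(-8.1);print("lid ctr",L.mean(0)[:2]+.13*np.array([-np.sin(a),np.cos(a)]))
print(goto([.520,.3215,.146],-8.1))
E
```

```text
[[0.5759 0.3128 0.168 ]
 [0.4672 0.3286 0.168 ]] [0.5215 0.3207 0.168 ] 0.1098971214647683 -8.290003987476814
lid -y edge [[0.5912 0.18   0.12  ]
 [0.4147 0.2108 0.12  ]] 0.17916913570358523 -9.87748333392096
lid ctr [0.52123625 0.32408599]
(array([-37.8, 123.5, -11.2]), array([180.,  -0.]))
```

Emit:
move_arm(motion=[[-20,0,-5,0,-0.3],[-38.5,0,-10.5,0,-0.3],[-38.5,30,-10.5,0,-0.3],[-38.5,70,-10.5,0,-0.3],[-38.5,100,-10.5,0,-0.3],[-38.5,116,-10.5,0,-0.3],[-38.5,123,-10.5,0,-0.3],[-38.5,123,-10.5,0,0],[-38.5,123,-10.5,0,0.3],[-38.5,123,-10.5,0,0.6],[-38.5,123,-10.5,0,1],[-38.5,123,-10.5,0,1],[-38.5,123,-10.5,0,1]], squeeze=45)

```text
time_s: 13.4
tool_pos: [0.5207, 0.3223, 0.1478]
eef_rot: [-0.05, -0.705, 0.705, 0.05]
contact_force: [-0.7, -0.6, 1.7]
opening: 0.114
```

```bash
python3 - <<'E'
from st import *
st()
c=ctrl.camera("wrist");cv2.imwrite("pics/w7.png",c["pixels"])
c=ctrl.camera("scene");cv2.imwrite("pics/s7.png",cv2.resize(c["pixels"][30:190,250:400],None,fx=3,fy=3))
E
```

```text
t 13.4 pos [0.5207 0.3223 0.1478] x [-0.99  0.14 -0.  ] y [ 0. -0. -1.] z [-0.14 -0.99  0.  ] q [-0.36  0.52 -0.4   1.67  0.24  0.99 -2.56] F [-0.7 -0.6  1.7] open 0.114
```

View pics/w7.png

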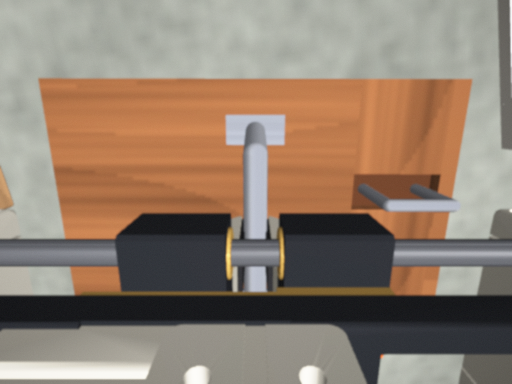

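View pics/s7.png

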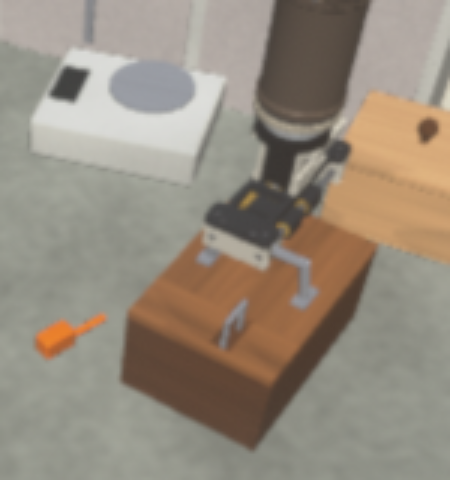

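Emit:
move_arm(motion=[[0,-3,0,0,1],[0,-8,0,0,1],[0,-15,0,0,1],[0,-25,0,0,1],[0,-37,0,0,1],[0,-50,0,0,1],[0,-70,0,0,1],[0,-95,0,0,1],[0,-115,0,0,1],[0,-120,0,0,1],[0,-120,0,0,1]])

```text
time_s: 14.88
tool_pos: [0.5206, 0.3223, 0.2678]
eef_rot: [0.05, 0.705, -0.705, -0.05]
contact_force: [0.2, -0.2, -5.6]
opening: 0.115
```

```bash
python3 - <<'E'
from st import *
st()
c=ctrl.camera("wrist");cv2.imwrite("pics/w8.png",c["pixels"])
c=ctrl.camera("scene");cv2.imwrite("pics/s8.png",cv2.resize(c["pixels"][30:190,250:400],None,fx=3,fy=3))
print(goto([.5133,-.2672,.25],6.1))
E
```

```text
t 14.875 pos [0.5206 0.3223 0.2678] x [-0.99  0.14 -0.  ] y [ 0. -0. -1.] z [-0.14 -0.99 -0.  ] q [-0.35  0.42 -0.42  1.52  0.18  1.24 -2.51] F [ 0.2 -0.2 -5.6] open 0.115
(array([-75.8,  17.4, 584.3]), array([165.8, -14.2]))
```

View pics/w8.png

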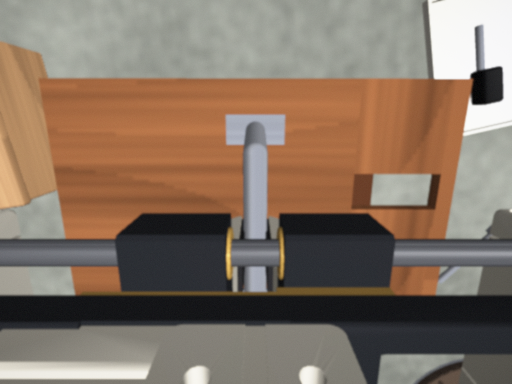

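View pics/s8.png

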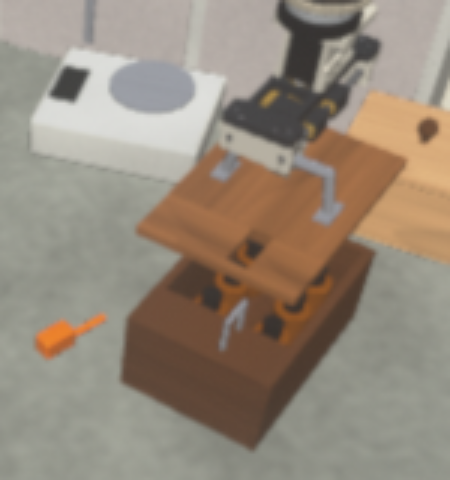

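Emit:
move_arm(motion=[[-3,0,20,0,1],[-8,0,55,-1,1],[-14,0,100,-2,1],[-20,0,145,-4,1],[-26,0,190,-5,1],[-32,0,235,-6,1],[-38,0,280,-7,1],[-44,0,325,-8,1],[-50,0,370,-10,1],[-55,0,415,-11,1],[-60,0,460,-12,1],[-66,0,505,-13,1],[-71,0,545,-14,1],[-75,0,572,-14.2,1],[-75.8,0,584.3,-14.2,1],[-75.8,30,584.3,-14.2,1],[-75.8,70,584.3,-14.2,1],[-75.8,95,584.3,-14.2,1],[-75.8,98,584.3,-14.2,1],[-75.8,98,584.3,-14.2,1]])

```text
time_s: 17.48
tool_pos: [0.5141, -0.2665, 0.1705]
eef_rot: [0.038, -0.706, 0.706, -0.038]
contact_force: [-0.8, -0.8, -4.4]
opening: 0.116
```

```bash
python3 - <<'E'
from st import *
st()
for n in("wrist","scene","top"):
    c=ctrl.camera(n);pickle.dump(c,open(n[0]+"9.pkl","wb"));cv2.imwrite(f"pics/{n[0]}9.png",c["pixels"])
E
```

```text
t 17.475 pos [ 0.5141 -0.2665  0.1705] x [-0.994 -0.107 -0.001] y [ 0.001 -0.    -1.   ] z [ 0.107 -0.994  0.   ] q [ 0.56  0.43 -0.24  1.74  0.12  0.98 -1.19] F [-0.8 -0.8 -4.4] open 0.116
```

View pics/w9.png

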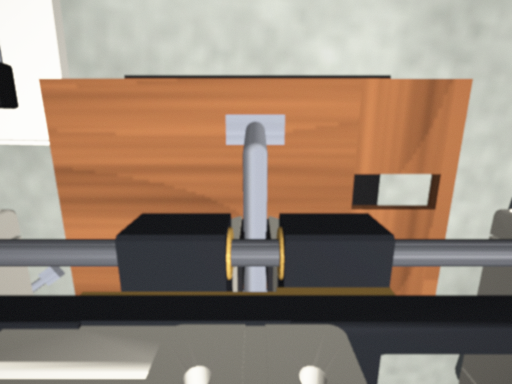

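View pics/s9.png

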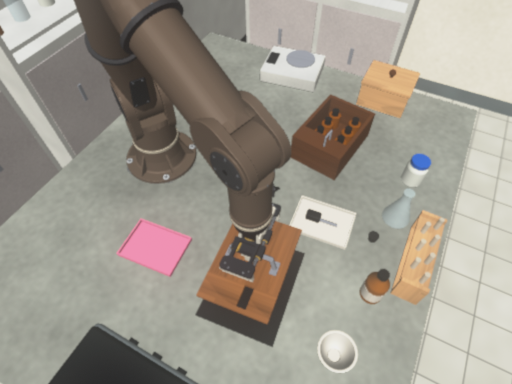

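View pics/t9.png

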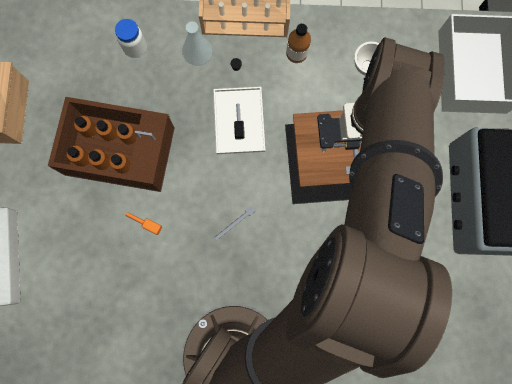

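Emit:
move_arm(motion=[[0,15,0,0,1],[0,40,0,0,1],[0,65,0,0,1],[0,85,0,0,1],[0,98,0,0,1],[0,106,0,0,1],[0,109,0,0,1],[0,109,0,0,1]])

```text
time_s: 18.62
tool_pos: [0.514, -0.2669, 0.061]
eef_rot: [0.038, -0.706, 0.706, -0.038]
contact_force: [-0.3, 0.2, -4.9]
opening: 0.116
```

```bash
python3 - <<'E'
from st import *
st()
c=ctrl.camera("wrist");pickle.dump(c,open("w10.pkl","wb"));cv2.imwrite("pics/w10.png",c["pixels"])
c=ctrl.camera("scene");pickle.dump(c,open("s10.pkl","wb"));cv2.imwrite("pics/s10.png",cv2.resize(c["pixels"][210:350,180:320],None,fx=4,fy=4,interpolation=cv2.INTER_CUBIC))
c=ctrl.camera("top");pickle.dump(c,open("t10.pkl","wb"));cv2.imwrite("pics/t10.png",cv2.resize(c["pixels"][100:220,270:410],None,fx=5,fy=5,interpolation=cv2.INTER_CUBIC))
E
```

```text
t 18.625 pos [ 0.514  -0.2669  0.061 ] x [-0.994 -0.107 -0.001] y [ 0.001 -0.    -1.   ] z [ 0.107 -0.994  0.   ] q [ 0.54  0.56 -0.21  1.85  0.16  0.75 -1.23] F [-0.3  0.2 -4.9] open 0.116
```

View pics/w10.png

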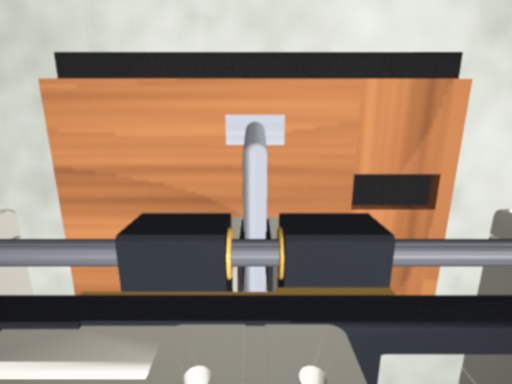

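View pics/s10.png

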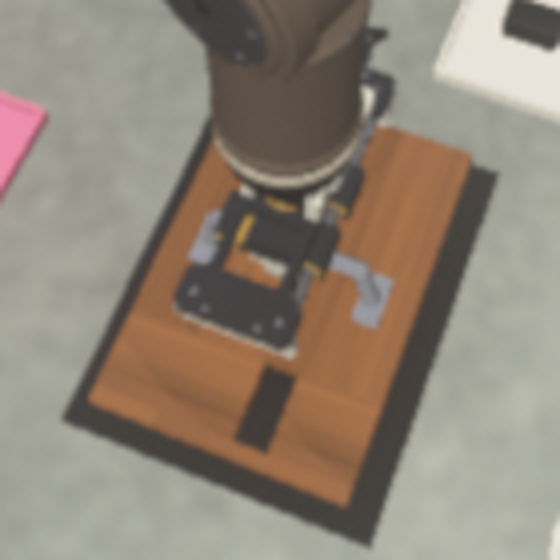

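View pics/t10.png

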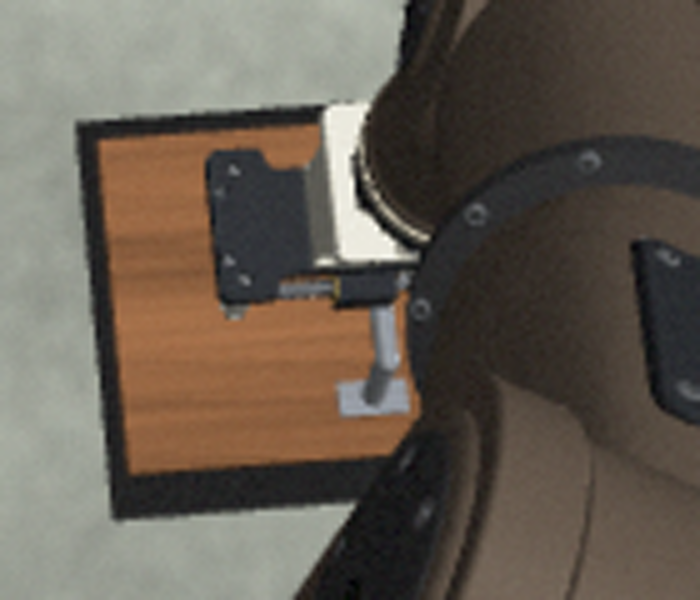

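```bash
python3 - <<'E'
from st import *
W,S,T=[pickle.load(open(f"{k}10.pkl","rb")) for k in "wst"]
zl=.0332;zm=.003
# idx order ++,+-,--,-+
wl=(W,[0,1],np.array([[40,79],[472,79]]));wm=(W,[0,1],np.array([[55,53],[461,53]]))
sl=(S,[0,1,2],uncrop([[470,153],[348,507],[88,405]],4,180,210));sm=(S,[0,1,2],uncrop([[497,175],[372,545],[63,417]],4,180,210))
tl=(T,[0,3],uncrop([[98,142],[130,474]],5,270,100));tm=(T,[0,3],uncrop([[78,122],[117,520]],5,270,100))
def fit(obs,hx,hy,z):
    f=lambda p:np.concatenate([(proj(c,rect(p,hx,hy,z)[i])-u).ravel() for c,i,u in obs])
    return least_squares(f,[.51,-.27,.1]).x
for n,l,m in(("w",[wl],[wm]),("s",[sl],[sm]),("t",[tl],[tm]),("all",[wl,sl,tl],[wm,sm,tm])):
    a=fit(l,.09,.13,zl);b=fit(m,.11,.14,zm);print(n,"lid",a.round(4),"mat",b.round(4),"diff mm",((b-a)[:2]*1000).round(1),"deg",np.degrees((b-a)[2]).round(2))
E
```

```text
w lid [ 0.5137 -0.269   0.1063] mat [ 0.5142 -0.2704  0.1064] diff mm [ 0.5 -1.5] deg 0.0
s lid [ 0.5131 -0.2674  0.1232] mat [ 0.5144 -0.266   0.1093] diff mm [1.3 1.4] deg -0.8
t lid [ 0.5112 -0.265   0.1088] mat [ 0.5133 -0.2687  0.1117] diff mm [ 2.1 -3.7] deg 0.17
all lid [ 0.5136 -0.2687  0.1075] mat [ 0.5142 -0.27    0.1063] diff mm [ 0.5 -1.3] deg -0.06
```

Emit:
move_arm(motion=[[-1,2,1.3,0,1],[-1,5,1.3,0,1],[-1,7,1.3,0,1],[-1,8.3,1.3,0,1],[-1,8.3,1.3,0,1]])

```text
time_s: 19.4
tool_pos: [0.5148, -0.2679, 0.0523]
eef_rot: [-0.038, 0.706, -0.706, 0.038]
contact_force: [-0.4, -0.5, -5.9]
opening: 0.115
```

Emit:
move_arm(motion=[[0,0.6,0,0,1],[0,1.1,0,0,1],[0,1.5,0,0,1],[0,1.5,0,0,1]])

```text
time_s: 19.9
tool_pos: [0.5149, -0.268, 0.0509]
eef_rot: [0.038, -0.706, 0.706, -0.038]
contact_force: [0.7, 1.0, -4.7]
opening: 0.118
```

Emit:
move_arm(motion=[[0,0.4,0,0,1],[0,0.8,0,0,1],[0,0.8,0,0,1]])

```text
time_s: 20.27
tool_pos: [0.5149, -0.268, 0.0508]
eef_rot: [0.038, -0.706, 0.706, -0.038]
contact_force: [-3.0, 0.7, 5.4]
opening: 0.118
```

Emit:
move_arm(motion=[[0,0.6,0,0,0.7],[0,0.6,0,0,0.5],[0,0.6,0,0,0.2],[0,0.6,0,0,0],[0,0.6,0,0,-0.2],[0,0,0,0,-0.2],[0,-10,0,0,-0.2],[0,-40,0,0,-0.2],[0,-80,0,0,-0.2],[0,-130,0,0,-0.2],[0,-180,0,0,-0.2],[60,-200,-60,0,-0.2],[100,-200,-120,0,-0.2],[100,-200,-170,0,-0.2],[100,-200,-220,0,-0.2],[100,-200,-220,0,-0.2]])

```text
time_s: 22.28
tool_pos: [0.3911, -0.056, 0.2513]
eef_rot: [0.04, -0.706, 0.706, -0.041]
contact_force: [0.5, -0.3, 0.3]
opening: 0.599
```

```bash
python3 - <<'E'
from st import *
st()
for n in("scene","top"):
    c=ctrl.camera(n);pickle.dump(c,open(n[0]+"11.pkl","wb"));cv2.imwrite(f"pics/{n[0]}11.png",c["pixels"])
    if n=="scene": cv2.imwrite("pics/s11c.png",cv2.resize(c["pixels"][190:350,180:370],None,fx=3.5,fy=3.5,interpolation=cv2.INTER_CUBIC))
    else: cv2.imwrite("pics/t11c.png",cv2.resize(c["pixels"][75:220,205:405],None,fx=4,fy=4,interpolation=cv2.INTER_CUBIC))
E
```

```text
t 22.275 pos [ 0.3911 -0.056   0.2513] x [-0.994 -0.113 -0.002] y [ 0.002 -0.    -1.   ] z [ 0.113 -0.994  0.001] q [ 0.4   0.06 -0.4   2.02  0.03  1.06 -1.48] F [ 0.5 -0.3  0.3] open 0.599
```

View pics/s11c.png

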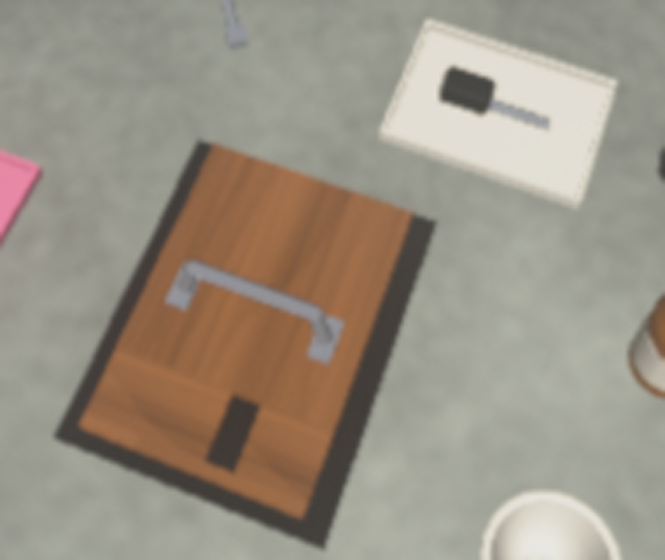

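View pics/t11c.png

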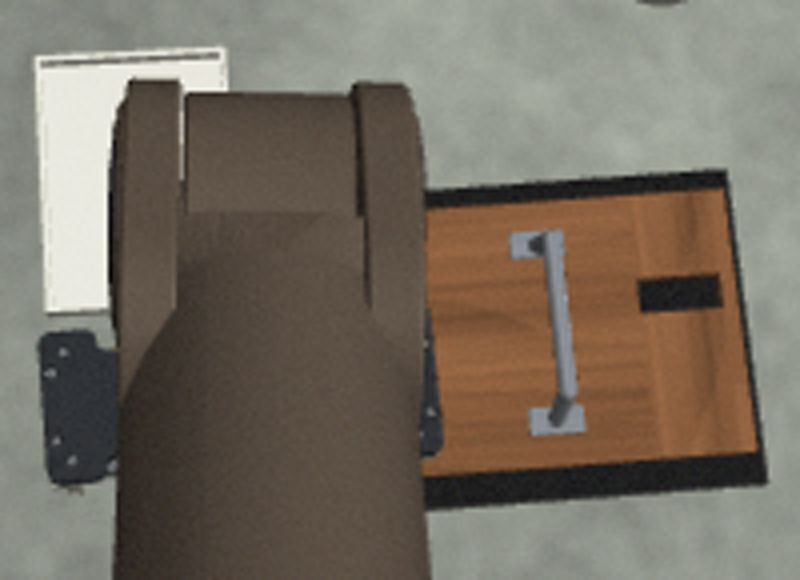

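```bash
python3 - <<'E'
from st import *
S,T=[pickle.load(open(f"{k}11.pkl","rb")) for k in "st"]
sl=(S,[0,1,2],uncrop([[415,212],[305,518],[78,428]],3.5,180,190));sm=(S,[0,1,2],uncrop([[435,221],[322,547],[57,436]],3.5,180,190))
tl=(T,[1,2],uncrop([[726,190],[757,453]],4,205,75));tm=(T,[1,2],uncrop([[727,170],[768,484]],4,205,75))
def fit(obs,hx,hy,z):
    f=lambda p:np.concatenate([(proj(c,rect(p,hx,hy,z)[i])-u).ravel() for c,i,u in obs])
    return least_squares(f,[.51,-.27,.1]).x
for n,l,m in(("s",[sl],[sm]),("t",[tl],[tm]),("all",[sl,tl],[sm,tm])):
    a=fit(l,.09,.13,.023);b=fit(m,.11,.14,.003);print(n,"lid",a.round(4),"mat",b.round(4),"diff mm",((b-a)[:2]*1000).round(1),"deg",np.degrees((b-a)[2]).round(2))
E
```

```text
s lid [ 0.5151 -0.2671  0.111 ] mat [ 0.514  -0.2661  0.1097] diff mm [-1.1  1. ] deg -0.07
t lid [ 0.5128 -0.2662  0.0936] mat [ 0.5125 -0.2662  0.105 ] diff mm [-0.3  0. ] deg 0.65
all lid [ 0.514  -0.2667  0.1027] mat [ 0.5134 -0.2661  0.1068] diff mm [-0.6  0.6] deg 0.24
```

The lid is centred to within about 1 mm and square to within about 0.7°. The pin lies in the tray and the arm is clear, so I'm handing in.

```bash
python3 -c "
from bench import ctrl
print(ctrl.close_job(), ctrl.observe()['time_s'])"
```

```text
the job is handed in; nothing more can be done
the job is handed in; nothing more can be done
```

I pulled the black-handled pin 60 mm out of the staple and laid it in the middle of the white tray. I then lifted the lid straight up off the chest and set it on the black mat. The job was handed in at about 22 s of the 59 s allowed, with the gripper open and well clear.

- **Lid on the mat:** the last pictures put the lid's centre within about 1 mm of the mat's. It is square to within 0.1° by the scene camera and 0.65° by the top camera. That gap is about what my corner picking can resolve.
- **Pin in the tray:** the pin lies flat near the middle of the tray in the last scene view. The top camera could not confirm this at the end because the arm covered part of the tray.
- **Forces:** the highest readings I took when setting things down were about 14 N for the pin and 6 N for the lid. I read force only at the end of each move, so brief peaks in between were not seen.
- **Disagreement before lowering:** the top camera put the lid about 4 mm off centre, but only one end was in view. The wrist and scene cameras put it 1.5–2 mm off. I followed the combined fit and shifted the lid by just over 1 mm.

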